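# Shut the kettle's lid and switch it on

## Task

Put the kettle on to boil: with your fingertips push its open lid over and press it fully shut, then press the red switch on top of its handle right down so that it stays on. The kettle must stay standing where it is on its power base, not lifted, shoved or tipped; do not switch it on while the lid is open, and leave everything else on the worktop where it stands.

Things in the scene. Friction and masses are not known exactly. Their poses are not given: they have to be found in the camera images.
- kettle: Black jug kettle, about 1.5 kg, loose on its base. Origin: centre of its underside, 18 mm above the worktop. z is up, x points to the spout, -x to the handle; lid hinge, spout and handle lie in the x-z plane. Body radius 79 mm at the foot, 63 mm at the rim, rim 195 mm above the origin. Spout tip 95 mm out along x. Handle 28 mm wide, reaches 140 mm out along -x, flat top 188 mm above the origin.
- kettle_base: Round black power base that the kettle stands on, radius 86 mm, 18 mm high, fixed to the worktop. Origin: centre of its underside.
- kettle_lid (a joint): Angle of the kettle's lid in rad: 0 is fully shut and flush, about 1.57 is upright; it opens towards the handle and stops at 1.65. It starts open at 1.1 to 1.5. The hinge is stiff: the lid stays at whatever angle it is left, moves with a push of 1 to 2 N, does not fall or spring, and there is no catch.
- lid_hinge (a point): Point on the lid's hinge axis, at the middle of the hinge, on the handle side of the rim: 58 mm from the kettle's centre along its -x and 197 mm above its origin. The hinge axis is the kettle's y. The point does not move with the lid.
- lid_top (a point): Centre of the lid's outer face (its top when shut), moving with the lid. The lid is a steel-topped round black disc, radius 56 mm, 11 mm thick, centre 58 mm from the hinge axis; the outer face lies 10 mm outside the plane through that axis. Shut, that face is level, 207 mm above the kettle's origin. Site z: outward normal of the face; point x: from the hinge to the free edge.
- lid_edge (a point): Point on the lid's outer face at its free edge, 114 mm from the hinge axis, moving with the lid; a small finger tab there reaches 124 mm from the hinge axis.
- kettle_switch (a joint): Angle of the switch in rad: 0 is off (free end raised), 0.30 is fully on (lying flat on the handle). It starts at 0, moves with a push of about 2 N on its free end, and stays where it is left.
- switch_pad (a point): Where to press: on the upper face of the red rocker switch near its free end, moving with it. The rocker is 36 mm long by 22 mm wide on top of the handle, pivoted at its end nearest the lid, 84 mm from the kettle's centre along -x; its free end points away from the lid. This point is 28 mm from the pivot and goes down about 8 mm from off to on.
- mug: White mug, radius 41 mm, 95 mm high, with a handle on its side; stands beside the kettle. Origin: centre of its underside.
- tea_caddy: Green round tea tin with a steel lid, radius 44 mm, 127 mm high. Origin: centre of its underside.
- sugar_jar: White round sugar jar with a wooden cap, radius 40 mm, 115 mm high. Origin: centre of its underside.
- teaspoon: Steel teaspoon, 140 mm long, lying on the worktop. Origin: the middle of its underside.
- pepper_mill: Dark wooden pepper mill, radius 28 mm, 190 mm high. Origin: centre of its underside.
- dish_soap: Yellow washing-up bottle, radius 32 mm, 190 mm high. Origin: centre of its underside.

How it is judged:
By the outcome, as a careful person would: the job done as asked, in the order asked, and still so for the second after the job is handed in, with the robot touching nothing.
It also fails if it takes over 45 s, if anything falls off the work surface, if the arm or the gripper's body presses on something with over 40 N, if the wrist force passes 120 N, or if a joint passes its speed limit or range.

## Robot

A 6-joint arm with a two-finger parallel gripper is mounted at the origin on the work surface. World frame = base frame: x ahead of the robot, y to its left, z up, the work surface at z = 0. Lengths are in m, angles in rad, forces in N, time in s.
With the tool pointing down it reaches from about 0.2 to 0.875 m from the base axis. Payload 3.4 kg.
Tool frame: the origin (TCP) lies between the finger pads; the fingertips stand 25 mm ahead of it and the grasp point (between the pads) lies 6 mm ahead of it (r.nose_length is the z of the fingertips in the tool frame, in m); z points along the fingers, y is the line along which they close (so a half turn about z gives the same grasp; the last joint's range is limited). The gripper opens to 94 mm and grips with 3 to 60 N. Pads are 16 mm wide; open, the fingers measure 119 mm over their backs; the gripper's body (75 mm by 177 mm) begins 78 mm behind the grasp point.
Start: joints at [-1.228, 0.276, 1.505, -0, 1.361, -0.121], TCP at [0.257, -0.514, 0.23] pointing down, gripper open.
Joint ranges: [-2.89, 2.89], [-0.75, 2.08], [0.22, 2.7], [-1.18, 4.32], [0.11, 2.71], [-2.7, 2.7]. Speed limits (rad/s): [2.57, 2.57, 3.14, 3.14, 3.14, 3.14].

## Interface

Orientations are given as a unit quaternion [w, x, y, z].
In Python, from plant import r, gripper_to, inverse_kinematics, vision, models, telemetry gives the robot as it stands. Calls block until the motion is done:
- r.move_to(position, orientation): joint-space move of the TCP to a pose.
- r.move_l(position, rot=None, vel=0.15, guard=None): straight line of the TCP; rot=None keeps the orientation; vel is the mean speed in m/s. With guard (N) it stops when the force on the tool has changed by that much, and returns True; else False.
- r.movej(angles): joint-space move.
- gripper_to(opening, f_grip=None): finger opening in m; f_grip is the grip in N (None keeps the last); returns when the fingers have stopped.
- r.hold(seconds).
- inverse_kinematics(position, orientation): joint angles nearest the present ones, or None.
- vision.snapshot(name): name is "scene" or "side" or "wrist"; returns the picture (400x640x3 uint8, red, green, blue); there is no depth.
- vision.get_calibration(name): a dict with "fx", "fy", "cx", "cy" (pixels), "position" and "orientation" of the camera in the world. Camera axes: x right, y down, z forward; pixel columns grow to the right and rows downward; lengths in m; the calibration is good to about 2 mm. A picture is of the moment at which its call begins: read the wrist's pose just before it. get_calibration takes no time and is no camera call; for the wrist camera it gives the pose at the moment of the call.
A pose or a line that the arm cannot do raises r.PlanningError and nothing moves.
- r.sign_off(): hands the job in; it is judged then, once.
Trained networks look in the newest picture that a camera, given by its name, has taken for a name from the list of things; names that differ only in an ending like _2 or _b are one class to them, and where a whole thing is asked for, a point or a joint stands for the part that bears it (a point fixed in the world has none). Each returns a list of dicts, best first, with "score" (0 to 1); they miss things now and then, are a little off and sometimes report something else, mostly with a low value. They report only what shows in the picture. A call takes as long as a camera call.
- models.boxes_of(thing, camera): "at" ([x, y, z] in m, in world coordinates, good to about 4 mm: the middle of the surface that is visible of it).
- models.regions_of(thing, camera): "pixels" (400x640 bool, what is visible of it).
- models.mark_of(thing, camera): "at" ([x, y, z] in m, in world coordinates, good to about 4 mm: a listed point, or the origin of a listed thing).
Readings, each from a call of its own:
- telemetry.current_t(): time.
- telemetry.current_joints(): joint angles.
- telemetry.current_dq(): joint speeds.
- telemetry.current_joint_efforts(): joint torques, N m.
- telemetry.current_ee_pos(): TCP position.
- telemetry.current_tool_rot(): TCP orientation.
- telemetry.current_wrist_force(): force on the tool from outside, world axes, zero at the start.
- telemetry.current_torque(): the same for the moment, N m.
- telemetry.current_opening(): finger opening in m.
- telemetry.current_finger_force(): force on a finger pad.
Only numpy, scipy, OpenCV 4.12 (cv2) and the standard library are available. Lean on these libraries where they do the work, as an engineer would, in place of code of your own. Each camera call takes 0.05 s, during which the arm holds its last target. There are 200 camera calls.

## Working session

There is one attempt and no reset: what is moved stays moved. The work goes in short steps, each a Python script; the robot and the scene stay as the last script left them, time stands still between calls to the robot, and variables do not carry over. Pictures are saved under pics/ and viewed, at most 10 in all, crops included, and the job is handed in when it is done.

```bash
mkdir -p pics; ls; python3 - <<'E'
from plant import r, vision, models, telemetry
import cv2, numpy as np
ims=[]
for c in ("scene","side"):
    im=vision.snapshot(c); ims.append(im)
    print(c,vision.get_calibration(c)["position"])
    for n in ("kettle","kettle_base","lid_hinge","lid_top","lid_edge","switch_pad","mug","tea_caddy","sugar_jar","pepper_mill","dish_soap","teaspoon"):
        print(n,[(np.round(d["at"],3).tolist(),round(d["score"],2)) for d in models.mark_of(n,c)[:2]])
    cv2.imwrite(f"pics/{c}.png",im[:,:,::-1])
print(telemetry.current_t(), r.nose_length, telemetry.current_tool_rot())
E
```

```text
pics
scene [ 0.96543867 -0.680786    0.93713118]
kettle [([0.607, 0.105, 0.014], 0.65), ([0.717, -0.089, -0.0], 0.37)]
kettle_base [([0.607, 0.099, -0.0], 0.77)]
lid_hinge [([0.548, 0.115, 0.212], 0.55)]
lid_top [([0.55, 0.114, 0.27], 0.64), ([0.605, 0.302, 0.002], 0.58)]
lid_edge [([0.557, 0.112, 0.331], 0.86)]
switch_pad [([0.5, 0.123, 0.222], 0.47)]
mug [([0.688, 0.391, 0.001], 0.62)]
tea_caddy [([0.788, 0.06, 0.003], 0.78)]
sugar_jar [([0.77, 0.196, -0.002], 0.65)]
pepper_mill [([0.692, 0.39, 0.001], 0.87)]
dish_soap []
teaspoon [([0.498, 0.121, 0.221], 0.74), ([0.606, 0.3, 0.003], 0.51)]
side [0.0352613  0.67749202 0.95992094]
kettle []
kettle_base [([0.785, 0.061, -0.004], 0.23)]
lid_hinge [([0.552, 0.115, 0.22], 0.6)]
lid_top [([0.546, 0.113, 0.271], 0.84)]
lid_edge [([0.552, 0.11, 0.33], 0.91)]
switch_pad [([0.499, 0.122, 0.22], 0.63)]
mug [([0.688, 0.391, 0.002], 0.63), ([0.723, -0.086, 0.003], 0.61)]
tea_caddy [([0.79, 0.061, -0.003], 0.75)]
sugar_jar [([0.767, 0.197, 0.002], 0.82)]
pepper_mill [([0.687, 0.39, 0.002], 0.68)]
dish_soap [([0.412, -0.435, 0.002], 0.94)]
teaspoon [([0.604, 0.297, -0.0], 0.7), ([0.554, 0.11, 0.335], 0.21)]
1.3 0.025 [6.19444847e-05 9.73232618e-01 2.29822254e-01 8.13919072e-06]
```

View pics/scene.png

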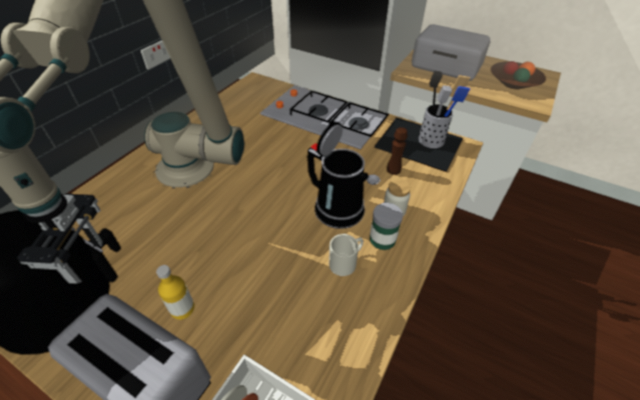

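View pics/side.png

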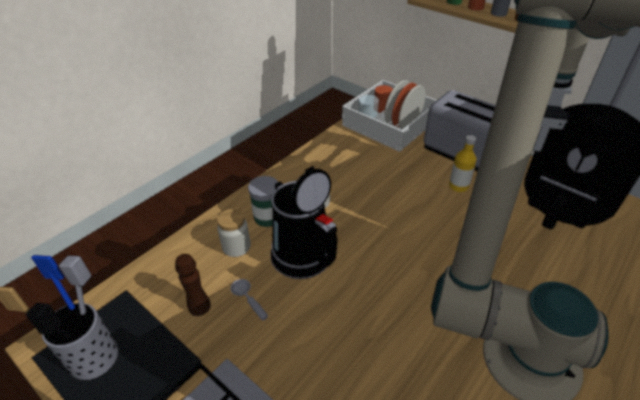

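The kettle is upright at scene px (340,190). Its lid is open at about px (330,138), and the red switch at (316,148) is on the robot side. In the side view the lid is at (313,190) and the switch at (325,221). Fitted from the marks, the centre is about (0.608, 0.1015), yaw about -0.2 and lid about 1.44 rad. The heights agree with the given sizes. The area behind the lid is free.

```bash
cat > h.py <<'E'
from plant import r, gripper_to, inverse_kinematics, vision, models, telemetry
import cv2, numpy as np
C=np.array([0.608,0.1015]); YAW=-0.2
Q=[0,np.cos(YAW/2),np.sin(YAW/2),0]
def P(kx,tipz):   # TCP position for fingertip centre at kettle x, world height
    return [C[0]+kx*np.cos(YAW),C[1]+kx*np.sin(YAW),tipz+r.nose_length]
def corner(th,rho=0.095):
    return P(-0.058+rho*np.cos(th)-0.010*np.sin(th)-0.008, 0.215+rho*np.sin(th)+0.010*np.cos(th))
E
python3 - <<'E'
from h import *
gripper_to(0.0,20)
p=telemetry.current_ee_pos(); r.move_l([p[0],p[1],0.42],vel=0.25)
r.move_to(P(-0.105,0.42),Q)
r.move_l(P(-0.105,0.31),vel=0.2)
f0=telemetry.current_wrist_force()
for th in (1.6,1.35,1.1,0.85,0.6,0.4,0.2,0.06):
    s=r.move_l(corner(th),vel=0.1,guard=12)
    print(th,s,np.round(telemetry.current_wrist_force()-f0,1))
    if s: break
else:
    s=r.move_l(P(0.03,0.216),vel=0.03,guard=10)
    print(s,telemetry.current_ee_pos()[2]-.025,telemetry.current_wrist_force()-f0)
print(telemetry.current_t())
vision.snapshot("side"); im=vision.snapshot("side"); cv2.imwrite("pics/s2.png",cv2.resize(im[130:300,220:420,::-1],(800,680))[:600])
E
```

```text
1.6 False [-0.7  0.3 -2.2]
1.35 False [-1.5  0.3 -0.7]
1.1 False [-1.8  0.6 -1.2]
0.85 False [-1.4  0.6 -2.2]
0.6 False [-0.1  0.2 -1.2]
0.4 False [-0.6  0.2 -1.7]
0.2 False [-0.4  0.1 -1.8]
0.06 False [-1.6  0.2 -1.2]
True 0.22516102651721095 [-1.42672941  0.51390523  5.34921036]
10.0417
```

View pics/s2.png

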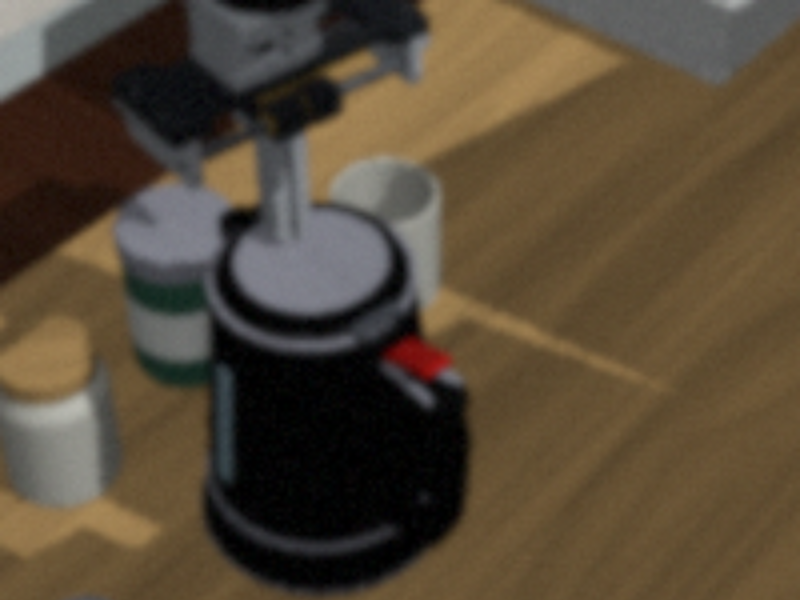

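The lid lies flat on the rim under the fingertips (crop px (310,255)), and the tip height of 0.225 matches the shut lid. The red switch is still raised at (418,357). I'll press the lid firmly once more, lift, re-measure the switch and press it.

```bash
python3 - <<'E'
from h import *
s=r.move_l(P(0.03,0.217),vel=0.03,guard=12); r.hold(0.2)
print(s,telemetry.current_ee_pos()[2]-.025,telemetry.current_wrist_force())
r.move_l(P(0.03,0.29),vel=0.2)
r.move_l(P(-0.112,0.29),vel=0.2)
for c in ("side","scene"):
    vision.snapshot(c)
    for n in ("switch_pad","lid_edge","lid_top"):
        print(c,n,[(np.round(d["at"],3).tolist(),round(d["score"],2)) for d in models.mark_of(n,c)[:2]])
print("aim",np.round(P(-0.111,0.221),3))
r.move_l(P(-0.112,0.235),vel=0.1); f0=telemetry.current_wrist_force()
s=r.move_l(P(-0.112,0.203),vel=0.03,guard=12); r.hold(0.2)
print(s,telemetry.current_ee_pos()[2]-.025,telemetry.current_wrist_force()-f0)
r.move_l(P(-0.112,0.32),vel=0.15)
r.move_l(P(-0.25,0.36),vel=0.25)
for c in ("side","scene"):
    im=vision.snapshot(c)
    for n in ("switch_pad","lid_edge","lid_top","kettle"):
        print(c,n,[(np.round(d["at"],3).tolist(),round(d["score"],2)) for d in models.mark_of(n,c)[:2]])
    k=im[130:280,220:420] if c=="side" else im[100:250,260:460]
    cv2.imwrite(f"pics/e_{c}.png",cv2.resize(k[:,:,::-1],(800,600)))
print(telemetry.current_t())
E
```

```text
True 0.22516493985121763 [-0.77349187  0.24166745  5.26199246]
side switch_pad [([0.497, 0.121, 0.219], 0.46)]
side lid_edge [([0.66, 0.094, 0.228], 0.7)]
side lid_top [([0.608, 0.105, 0.225], 0.55)]
scene switch_pad [([0.501, 0.12, 0.221], 0.56), ([0.785, 0.059, 0.004], 0.24)]
scene lid_edge [([0.666, 0.097, 0.224], 0.91), ([0.609, 0.104, 0.223], 0.69)]
scene lid_top [([0.61, 0.102, 0.222], 0.61)]
aim [0.499 0.124 0.246]
True 0.21410108368705486 [-2.07360919  0.61431922  5.30982048]
side switch_pad [([0.496, 0.122, 0.21], 0.67), ([0.662, 0.091, 0.231], 0.57)]
side lid_edge [([0.664, 0.095, 0.227], 0.75)]
side lid_top [([0.61, 0.105, 0.225], 0.81), ([0.688, 0.392, 0.001], 0.56)]
side kettle [([0.611, 0.106, 0.022], 0.67)]
scene switch_pad [([0.498, 0.122, 0.215], 0.38)]
scene lid_edge [([0.664, 0.098, 0.223], 0.87)]
scene lid_top [([0.608, 0.103, 0.222], 0.97)]
scene kettle [([0.606, 0.107, 0.016], 0.58)]
16.0083
```

View pics/e_side.png

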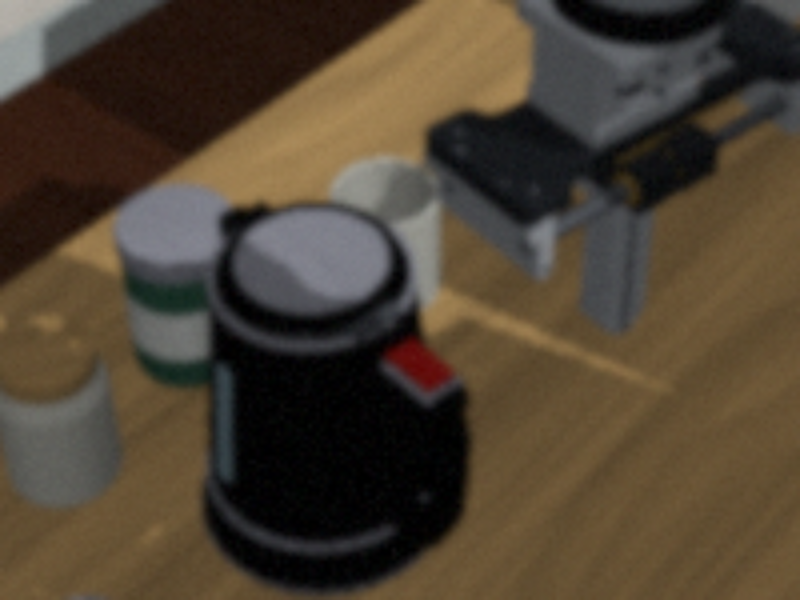

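View pics/e_scene.png

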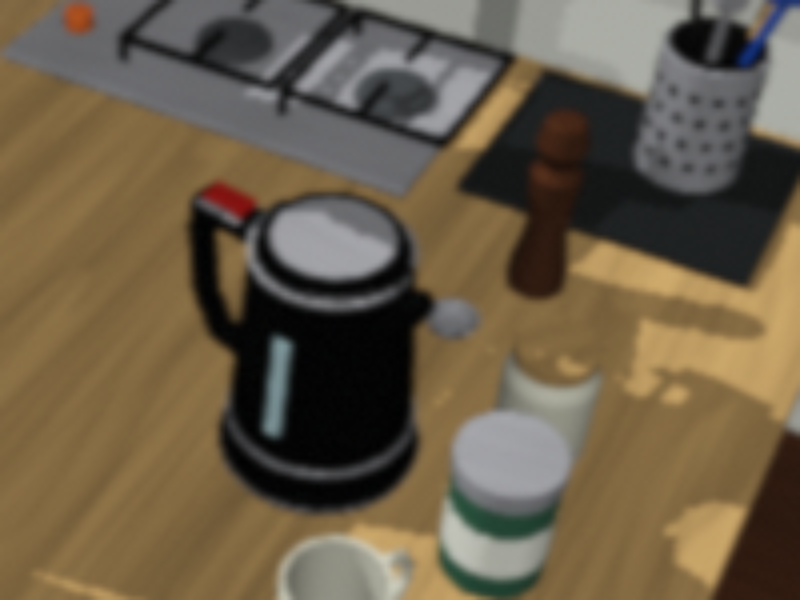

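The lid is flush (side crop (310,260)) and the switch now lies flat on the handle (420,370). The kettle hasn't moved. One confirming press on the switch, then I'll hand in.

```bash
python3 - <<'E'
from h import *
r.move_l(P(-0.114,0.30),vel=0.25); r.move_l(P(-0.114,0.222),vel=0.12)
s=r.move_l(P(-0.114,0.205),vel=0.02,guard=15); r.hold(0.3)
print(s,telemetry.current_ee_pos()[2]-.025,telemetry.current_wrist_force())
r.move_l(P(-0.114,0.32),vel=0.15); r.move_l(P(-0.25,0.36),vel=0.25)
vision.snapshot("side")
for n in ("switch_pad","lid_edge","kettle"): print(n,[np.round(d["at"],3).tolist() for d in models.mark_of(n,"side")[:1]])
print(telemetry.current_t())
if s and telemetry.current_t()<40: print(r.sign_off())
E
```

```text
True 0.21413837963587232 [-0.26795135 -1.61397138  5.34181119]
switch_pad [[0.497, 0.121, 0.21]]
lid_edge [[0.662, 0.094, 0.231]]
kettle [[0.609, 0.104, 0.225]]
20.1667
the job is handed in; nothing more can be done
None
```

I pushed the lid fully shut and then pressed the switch down until it stayed on; the kettle stayed in place on its base, and I handed the job in at about 20 s.

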